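Shim the rocking oscilloscope

TASK

The oscilloscope rocks because its rubber foot at the front corner nearest the orange wedge is worn short. With the fingertips, push the wedge, thin end first, under that foot until it is snug and the rocking stops, without forcing it so far that another foot lifts or the oscilloscope is shoved along; then press down lightly on top of the oscilloscope above that foot to check that it no longer rocks, and leave the wedge in place. Only push and press: do not pinch or lift anything, and leave the other things on the bench alone.

Things in the scene. Friction and masses are not known exactly. Their poses are not given: they have to be found in the camera images.
- scope: Beige bench oscilloscope, 140 mm deep (x), 310 mm wide (y), flat top 160 mm above the bench, underside 15 mm, 2.8 kg, loose. Origin: centre of its footprint at the bottom of its feet; x points out of the dark front panel with the screen, z up. Rests on three good feet. A folded handle lies on top (up to 82 mm either side of the middle, 12 mm high).
- scope_corner (a point): Point on the oscilloscope's flat top, 160 mm above the bench, straight above the worn foot (20 mm in from the front, 30 mm in from the end).
- worn_foot: Worn black rubber foot, 24 mm square, at the front (x 50 mm) and -y end (y -125 mm) of the oscilloscope; its outer edge is 18 mm in from the case end. Origin: centre of its underside, which hangs 3 to 6.5 mm clear of the bench, differently each time; pressing that corner with about 7 N rocks it down.
- foot_front: Good rubber foot, 24 mm square, 15 mm high, slightly soft (about 0.07 mm per N), at the other end of the front. Origin: centre of its underside.
- foot_rear: Good rubber foot like it, at the rear behind the worn foot. Origin: centre of its underside.
- foot_diag: Good rubber foot like it, diagonally opposite the worn foot. Origin: centre of its underside.
- shim: Orange plastic wedge, 120 mm long, 45 wide, 50 g, flat on the bench beyond the oscilloscope's -y end, thin end roughly towards the worn foot. Height 1.6 mm at the thin end rising evenly to 16.6. Origin: centre of its underside; x towards the thin end, z up. Slides with under 1 N; once it meets the foot the push grows about 1 N per mm: 3 to 8 N is snug, over about 10 N too far. Stays put when let go.
- shim_butt (a point): Middle of the wedge's flat upright thick end face (16 mm high, 45 mm wide), 8 mm above the bench: the face to push on.
- shim_tip (a point): Middle of the wedge's thin end edge.
- paste_jar: Bystander: small upright amber jar with a white cap, 34 mm diameter, 42 mm high. Origin: centre of its base.
- screwdriver: Bystander: screwdriver lying on the bench, about 170 mm long, x along it towards the blade.
- attenuator: Bystander: small upright metal coaxial adapter, 27 mm diameter, 44 mm high. Origin: centre of its base.
- screw_tray: Bystander: low blue tray of screws, 80 x 110 x 22 mm. Origin: centre of its underside.
Things that resemble listed ones, but are neither listed nor needed, are in the scene too. What is shaped like the shim but purple or red is not meant.

How it is judged:
By the outcome, as a careful person would: the job done as asked, in the order asked, and still so for the second after the job is handed in, with the robot touching nothing.
It also fails if it takes over 48 s, if anything falls off the work surface, if the arm or the gripper's body presses on something with over 40 N, if the wrist force passes 120 N, or if a joint passes its speed limit or range.

ROBOT

A 6-joint arm with a two-finger parallel gripper is mounted at the origin on the work surface. World frame = base frame: x ahead of the robot, y to its left, z up, the work surface at z = 0. Lengths are in mm, angles in degrees, forces in N, time in s.
With the tool pointing down it reaches from about 300 to 850 mm from the base axis. Payload 4.2 kg.
Tool frame: the origin (TCP) lies on the centre line of the jaws, within the pads' length; the fingertips stand 14 mm ahead of it and the grasp point (between the pads) lies 5 mm behind it (env.finger_overhang is the z of the fingertips in the tool frame, in mm); z points along the fingers, y is the line along which they close (so a half turn about z gives the same grasp; the last joint's range is limited). The gripper opens to 91 mm and grips with 3 to 60 N. Pads are 32 mm wide; open, the fingers measure 118 mm over their backs; the gripper's body (76 mm by 178 mm) begins 60 mm behind the grasp point.
Start: joints at [-72.88, 18.312, 89.639, -0, 72.044, -1.146], TCP at [180.224, -546.041, 227.976] pointing down, gripper open.
Joint ranges: [-177.97, 177.97], [-48.28, 115.42], [12.27, 149.76], [-77.06, 257.06], [2.81, 150.46], [-146.56, 146.56]. Speed limits (degrees/s): [147.25, 147.25, 180, 180, 180, 180].

INTERFACE

Orientations are given as [roll, pitch, yaw] about the fixed x, y, z axes, in that order (R = Rz(yaw) Ry(pitch) Rx(roll)).
In Python, from workcell import sensors, viewer, env gives the robot as it stands. The module is installed in compiled form; this text tells all that it offers.
- The arm moves only by the tool step_arm, never from a script. Its argument "plan" is one flat list of numbers, 6 for each row, row after row: the shift along the tool's x, y, z in cm, then the turn, a rotation vector about the tool's x, y, z in rad. In form: [x, y, z, wx, wy, wz, x, y, z, wx, wy, wz, ...]. A call has 1 to 5 rows; each row shifts and turns the commanded pose from where the row before left it, along the tool's axes as they then stand; what a row does not reach is not made up. A row lasts 1/12 s, in which the tool goes at most 41.7 mm and 7.16 degrees, less where a joint would pass 70% of its speed; a pose out of reach is approached as far as the arm can. A call is refused whole if a number of a shift passes 4.17 or a number of a turn 0.125, either way. A call with a gripper value outside its range is refused whole. "hand" is the finger opening in cm, from 0 to 9.12, set as the call begins (left out, the last holds). The fingers move at their own pace and stop on an object; "newtons" is the grip in N (left out, the last holds). Time passes only in rows, so rows that do not move let the fingers close. It gives the time, the measured TCP pose, the force, the opening and the grip force at its end, in the units of the state.
- sensors.state(): the state, without advancing time (a new reading comes with each control period).
- viewer.grab_frame(name): name is "scene" or "top" or "wrist"; returns a dict with "img" (384x512x3 uint8, red, green, blue), "fx", "fy", "cx", "cy" (pixels), "position" and "attitude" of the camera in the world. Camera axes: x right, y down, z forward; pixel columns grow to the right and rows downward; lengths in mm; the calibration is good to about 2 mm. A picture is of the moment at which its call begins. There is no depth.
- env.job_done(): hands the job in; it is judged then, once.
Trained networks look in a picture, given as the dict that the camera call returned (one of the last four; its "shot" number tells which), for a name from the list of things; names that differ only in an ending like _2 or _b are one class to them, and where a whole thing is asked for, a point or a joint stands for the part that bears it (a point fixed in the world has none). Each returns a list of dicts, best first, with "score" (0 to 1); they miss things now and then, are a little off and sometimes report something else, mostly with a low value. They report only what shows in the picture. A call takes as long as a camera call. They do not tell look-alikes from the thing itself.
- viewer.boxes_of(name, picture): "location" ([column, row] in pixels, amid what is visible of it).
- viewer.pinpoint(name, picture): "location" ([column, row] in pixels: a listed point, or the origin of a listed thing).
The state is a dict: "time_s": time; "qpos": joint angles; "qvel": joint speeds; "effort": joint torques, N m; "ee_pos": TCP position; "ee_rot": TCP orientation; "force": force on the tool from outside, world axes, zero at the start; "torque": the same for the moment, N m; "gripper_width": finger opening in mm; "gripper_force": force on a finger pad.
Only numpy, scipy, OpenCV 4.12 (cv2) and the standard library are available. Lean on these libraries where they do the work, as an engineer would, in place of code of your own. Each camera call takes 0.05 s, during which the arm holds its last target. There are 200 camera calls.

## Working session

There is one attempt and no reset: what is moved stays moved. The work goes in short steps, Python scripts to look and compute and a tool call to move; the robot and the scene stay as the last step left them, time stands still between calls to the robot, and variables do not carry over. Pictures are saved under pics/ and viewed, at most 10 in all, crops included, and the job is handed in when it is done.

Besides the shell and the picture viewer there is one more tool, called after "Emit:" as name(argument=value, ...) on one line, values as JSON. step_arm: Moves the arm, as the interface text tells. Its arguments: {"type":"object","properties":{"plan":{"type":"array","items":{"type":"number"}},"hand":{"type":"number"},"newtons":{"type":"number"}},"required":["plan"]}

```bash
mkdir -p pics
cat > h.py <<'E'
import numpy as np,cv2
from scipy.spatial.transform import Rotation as R
from workcell import sensors,viewer,env
def rot(a):
    a=np.array(a,float)
    return a if a.shape==(3,3) else R.from_euler('xyz',a,degrees=True).as_matrix()
def ray(p,uv):
    d=np.array([(uv[0]-p['cx'])/p['fx'],(uv[1]-p['cy'])/p['fy'],1.]);return np.array(p['position'],float),rot(p['attitude'])@d
def atz(p,uv,z=0):
    o,d=ray(p,uv);return o+d*(z-o[2])/d[2]
def tri(L):
    A=np.zeros((3,3));b=np.zeros(3)
    for p,uv in L:
        o,d=ray(p,uv);d=d/np.linalg.norm(d);M=np.eye(3)-np.outer(d,d);A+=M;b+=M@o
    return np.linalg.solve(A,b)
def save(p,n,s=1): cv2.imwrite('pics/'+n,cv2.resize(p['img'][:,:,::-1],None,fx=s,fy=s))
E
python3 - <<'E'
from h import *
np.set_printoptions(precision=1,suppress=True)
P={n:viewer.grab_frame(n) for n in('scene','top','wrist')}
cv2.imwrite('pics/a.png',cv2.resize(np.hstack([P['scene']['img'],P['top']['img']])[:,:,::-1],(800,300)))
save(P['top'],'top.png',1.5)
save(P['scene'],'scene.png',1.5)
print({k:(np.array(p['position']),p['attitude'],p['fx']) for k,p in P.items()})
Z=dict(shim=0,shim_butt=8,shim_tip=0,scope=0,scope_corner=160,worn_foot=5,foot_front=0,foot_rear=0,screwdriver=0,paste_jar=0,attenuator=0,screw_tray=0)
for n,z in Z.items():
  for k,p in P.items():
    print(n,k,[(np.round(r['location']),round(r['score'],2),atz(p,r['location'],z)[:2]) for r in viewer.pinpoint(n,p)[:4]])
print(sensors.state())
E
```

```text
{'scene': (array([1278.9, -467.8,  878.9]), array([-131.5,   -0.3,   56. ]), 496.0303029363836), 'top': (array([ 498.8,   -1.4, 1117.7]), array([-176.1,    1. ,  -90.3]), 454.8337407005417), 'wrist': (array([ 241.8, -526.9,  385. ]), array([166.5,   0. , -71.8]), 268.630799830293)}
shim scene [(array([148., 195.]), 0.98, array([ 336.3, -159. ])), (array([144., 293.]), 0.86, array([ 618.8, -297.8])), (array([214., 246.]), 0.85, array([ 586., -104.])), (array([247., 326.]), 0.82, array([ 807.3, -158. ]))]
shim top [(array([327., 295.]), 0.96, array([ 325.6, -155.6])), (array([383., 179.]), 0.74, array([ 605.5, -297.4])), (array([327.,  97.]), 0.74, array([ 813.4, -164. ])), (array([303., 183.]), 0.65, array([ 598.4, -100.5]))]
shim wrist []
shim_butt scene [(array([130., 188.]), 0.97, array([ 295.2, -190.2])), (array([257., 297.]), 0.89, array([ 766.2, -105.9])), (array([196., 257.]), 0.83, array([ 596.8, -158.6])), (array([175., 291.]), 0.79, array([ 655.3, -242.5]))]
shim_butt top [(array([309., 113.]), 0.92, array([ 769.4, -116.3])), (array([352., 251.]), 0.83, array([ 431.1, -215.4
[... 1464 characters left out ...]
e [(array([306., 233.]), 0.7, array([674.1, 101. ]))]
attenuator top [(array([224., 154.]), 0.41, array([670.1,  93.6]))]
attenuator wrist []
screw_tray scene [(array([370., 206.]), 0.96, array([689.6, 294.5]))]
screw_tray top [(array([146., 144.]), 0.64, array([697.5, 289.5]))]
screw_tray wrist []
{'time_s': 1.95, 'qpos': array([-72.9,  18.3,  89.6,  -0. ,  72. ,  -1.1]), 'qvel': array([-0. , -0. , -0. ,  0. ,  0. , -0.1]), 'effort': array([ -0. , -41.2, -23.2,   0.1,   0. ,   0. ]), 'ee_pos': array([ 180.2, -546.1,  228. ]), 'ee_rot': array([180. ,   0. ,  18.3]), 'force': array([-0.3,  0.3, -0.4]), 'torque': array([-0., -0., -0.]), 'gripper_force': 0.0, 'gripper_width': 90.93495165441729}
```

View pics/top.png

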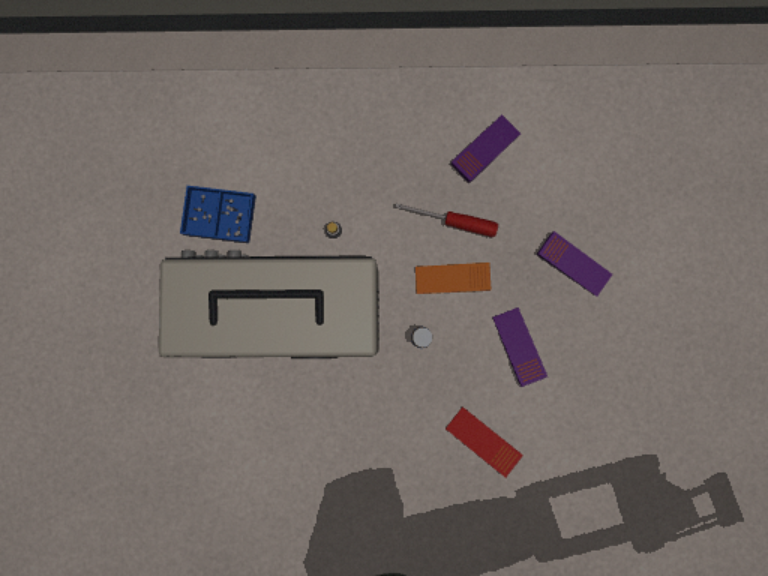

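View pics/scene.png

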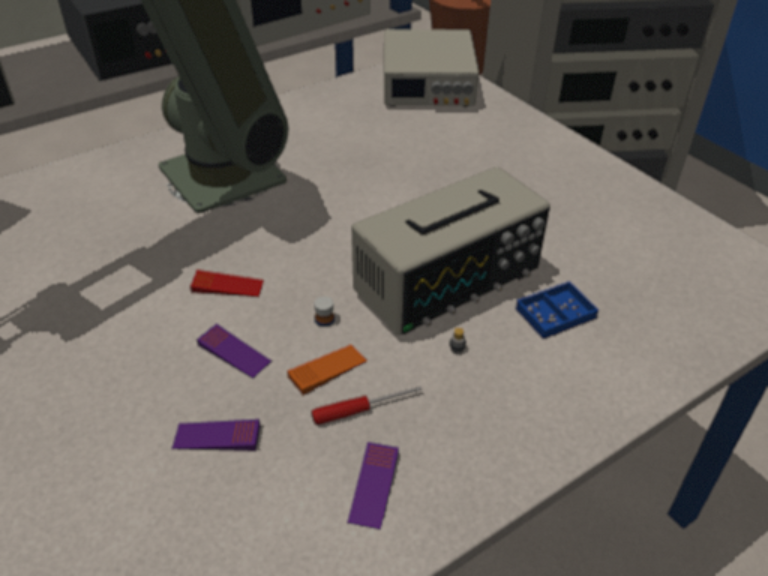

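The top view shows the orange wedge at about (302,185) in raw pixels. Its thin end is at (278,186), facing the scope's right end, and its textured thick end is at (326,184). The other wedge shapes are three purple ones at about (323,99), (383,176) and (346,231), and a red one at (323,295). Only the orange one fits. The dark front panel faces world +x, so the worn foot is at the scope's +x/−y corner. The jar is at (281,225) and the screwdriver at (297,147).

```bash
cat >> h.py <<'E'
def orange(p):
    hsv=cv2.cvtColor(p['img'],cv2.COLOR_RGB2HSV)
    m=cv2.inRange(hsv,(8,150,60),(20,255,255))
    c=max(cv2.findContours(m,0,2)[0],key=cv2.contourArea)
    return m,c
def quad(c):
    h=cv2.convexHull(c)
    return cv2.approxPolyN(h,4).reshape(-1,2)
E
python3 - <<'E'
from h import *
np.set_printoptions(precision=1,suppress=True)
for n in('top','scene'):
    p=viewer.grab_frame(n); m,c=orange(p); q=quad(c); print(n,cv2.contourArea(c),q.tolist())
    for uv in q: print(atz(p,uv,1.6)[:2],atz(p,uv,16.6)[:2])
    if n=='top':
        im=p['img'].astype(int); hsv=cv2.cvtColor(p['img'],cv2.COLOR_RGB2HSV)
        for n2 in ('scope_corner',): print(n2,[(r['location'],r['score']) for r in viewer.pinpoint(n2,p)])
        b=(p['img'].min(2)>100).astype(np.uint8)*255; b=cv2.morphologyEx(b,cv2.MORPH_OPEN,np.ones((5,5)))
        b[:160]=0;b[250:]=0;b[:,260:]=0;b[:,:90]=0
        cc=max(cv2.findContours(b,0,2)[0],key=cv2.contourArea); r=cv2.minAreaRect(cc); print('scope',r,cv2.contourArea(cc))
        for uv in cv2.boxPoints(r): print(uv,atz(p,uv,160)[:2])
        print('cols',p['img'][200,235:270].tolist()[::3])
yaw=np.radians(18.3)
for i in range(15):
    d=np.array([27.4,21.1]);print(i,np.array([d[0]*np.cos(yaw)+d[1]*np.sin(yaw),d[0]*np.sin(yaw)-d[1]*np.cos(yaw)])/10)
    if i<10: yaw+=.125
E
```

```text
top 833.0 [[326, 193], [277, 195], [277, 177], [326, 175]]
[ 572.5 -157.1] [ 571.6 -155. ]
[568.3 -36.9] [567.4 -36.4]
[612.8 -37.3] [611.2 -36.8]
[ 616.9 -157.7] [ 615.3 -155.6]
scope_corner [([233.5, 180.8], 0.96)]
scope ((178.0, 204.5), (61.0, 140.0), 90.0) 8355.0
[108. 174.] [605.4 327.3]
[248. 174.] [603.4  29.1]
[248. 235.] [474.8  29.6]
[108. 235.] [476.  325.1]
cols [[134, 128, 119], [132, 127, 118], [133, 128, 117], [131, 124, 115], [133, 127, 117], [85, 80, 74], [130, 120, 116], [126, 118, 112], [126, 116, 111], [126, 120, 113], [127, 120, 112], [128, 119, 114]]
scene 688.5 [[244, 240], [203, 262], [189, 248], [233, 230]]
[610.1 -37. ] [621.5 -44.4]
[ 614.5 -151.1] [ 625.8 -156.5]
[ 559.8 -157.4] [ 572.1 -162.7]
[568.1 -41.3] [580.3 -48.6]
0 [ 3.3 -1.1]
1 [ 3.4 -0.7]
2 [ 3.4 -0.3]
3 [3.5 0.1]
4 [3.4 0.6]
5 [3.3 1. ]
6 [3.2 1.4]
7 [3.  1.8]
8 [2.7 2.1]
9 [2.4 2.5]
10 [2.1 2.7]
11 [2.1 2.7]
12 [2.1 2.7]
13 [2.1 2.7]
14 [2.1 2.7]
```

Emit:
step_arm(plan=[3.3,-1.1,0.4,0,0,-0.125,3.4,-0.7,0.4,0,0,-0.125,3.4,-0.3,0.4,0,0,-0.125,3.5,0.1,0.4,0,0,-0.125,3.4,0.6,0.4,0,0,-0.125], hand=0)

```text
time_s: 2.52
ee_pos: [319.0, -440.0, 207.9]
ee_rot: [180.0, 0.0, 54.4]
force: [0.7, -0.7, -0.0]
gripper_width: 61.0
gripper_force: 0.0
```

Emit:
step_arm(plan=[3.3,1.0,0.4,0,0,-0.125,3.2,1.4,0.4,0,0,-0.125,3.0,1.8,0.4,0,0,-0.125,2.7,2.1,0.4,0,0,-0.125,2.4,2.5,0.4,0,0,-0.125])

```text
time_s: 2.93
ee_pos: [457.0, -334.9, 187.9]
ee_rot: [180.0, 0.0, 90.2]
force: [0.6, -0.5, 0.1]
gripper_width: 27.1
gripper_force: 0.0
```

Emit:
step_arm(plan=[2.1,2.7,0.4,0,0,0,2.1,2.7,0.4,0,0,0,2.1,2.7,0.4,0,0,0,2.1,2.7,0.4,0,0,0,2.1,2.7,0.4,0,0,0])

```text
time_s: 3.35
ee_pos: [592.3, -230.2, 167.8]
ee_rot: [180.0, 0.0, 89.9]
force: [0.6, -0.6, -0.0]
gripper_width: 0.5
gripper_force: 0.0
```

Run:
```python
from h import *
np.set_printoptions(precision=1,suppress=True)
s=sensors.state(); print(s['time_s'],s['ee_pos'],s['ee_rot'],s['force'])
p=viewer.grab_frame('wrist');print(p['position'],p['attitude']); m,c=orange(p); q=quad(c)
for uv in q: print(uv,atz(p,uv,1.6)[:2],atz(p,uv,16.6)[:2])
for n,z in dict(shim_butt=8,shim_tip=0,worn_foot=5,foot_rear=0,scope_corner=160).items(): print(n,[(r['location'],round(r['score'],2),atz(p,r['location'],z)[:2]) for r in viewer.pinpoint(n,p)[:3]])
save(p,'w1.png',1.5)
```

```text
3.35 [ 592.3 -230.2  167.8] [180.    0.   89.9] [ 0.6 -0.6 -0. ]
[ 592.2 -166.4  325.5] [166.4   0.   -0.1]
[278 117] [ 616.1 -156.8] [ 615.  -157.3]
[239 118] [ 570.7 -157.8] [ 571.7 -158.2]
[234   3] [567.6 -39.9] [568.7 -45.7]
[275   0] [611.1 -37.2] [610.2 -43.2]
shim_butt [([303.9, 195.2], 0.81, array([ 648.8, -249.2])), ([119.6, 178.7], 0.8, array([ 426.1, -228.3])), ([411.0, 74.3], 0.73, array([ 761.3, -112. ]))]
shim_tip [([209.3, 143.4], 0.93, array([ 534.6, -187.1])), ([472.9, 154.5], 0.78, array([ 852.2, -201. ])), ([253.4, 0.7], 0.77, array([588.2, -37.2]))]
worn_foot [([257.3, 62.3], 0.61, array([592.2, -98.7]))]
foot_rear []
scope_corner []
```

View pics/w1.png

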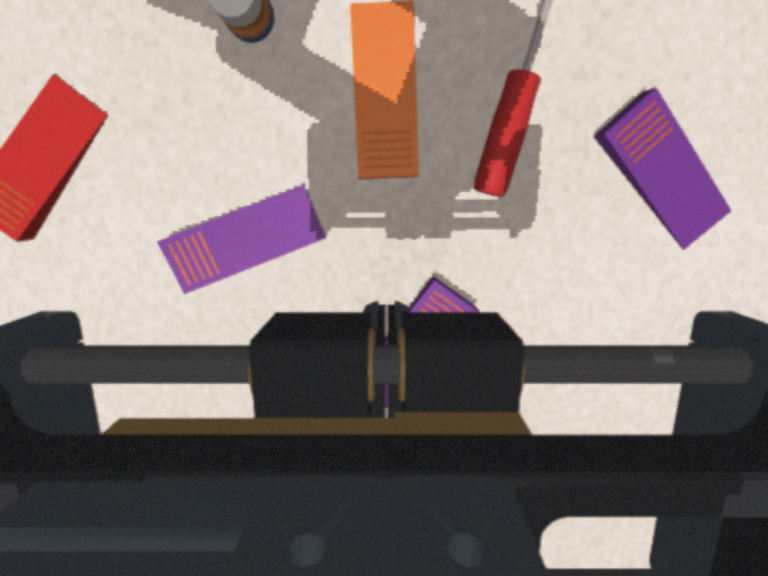

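The wedge's thick end is at about (593,−157) and its thin end at about (590,−38). The wrist view agrees: orange wedge in the middle, with its thick end at raw pixel (258,118). The crop shows clear space behind it for the fingertips, and the nearest purple wedge corner, at raw (290,183), is far enough away.

Emit:
step_arm(plan=[0.9,0,3.0,0,0,0,0.9,0,3.0,0,0,0,0.9,0,3.0,0,0,0,0.9,0,3.0,0,0,0,0.9,0,3.0,0,0,0])

```text
time_s: 4.07
ee_pos: [590.2, -187.6, 17.5]
ee_rot: [179.9, 0.0, 89.8]
force: [0.9, 0.0, -0.2]
gripper_width: 0.0
gripper_force: 0.0
```

Run:
```python
from h import *
np.set_printoptions(precision=1,suppress=True)
s=sensors.state(); print(s['time_s'],s['ee_pos'],s['ee_rot'],s['force'])
L=[]
P={n:viewer.grab_frame(n) for n in('scene','top')}
for n in ('scope_corner','worn_foot','scope','foot_front'):
  L=[]
  for k,p in P.items():
    r=viewer.pinpoint(n,p); print(n,k,[(np.array(x['location']),round(x['score'],2)) for x in r[:3]])
    if r:L.append((p,r[0]['location']))
  if len(L)==2: print('tri',tri(L))
i=P['scene']['img'][130:290,130:370]; cv2.imwrite('pics/s2.png',cv2.resize(i[:,:,::-1],None,fx=3.2,fy=3.2,interpolation=2))
```

```text
4.0667 [ 590.2 -187.6   17.5] [179.9   0.   89.8] [ 0.9  0.  -0.2]
scope_corner scene [(array([273.1, 171.7]), 0.79)]
scope_corner top [(array([147.1, 141.5]), 0.45)]
tri [628.3 142.5 186.8]
worn_foot scene [(array([195.9, 257. ]), 0.61)]
worn_foot top []
scope scene [(array([296.8, 189.6]), 0.78), (array([244.4, 269.3]), 0.55)]
scope top [(array([146.4, 142.3]), 0.52)]
tri [644.7 182.2 113.4]
foot_front scene [(array([303.1, 234.8]), 0.72)]
foot_front top []
```

View pics/s2.png

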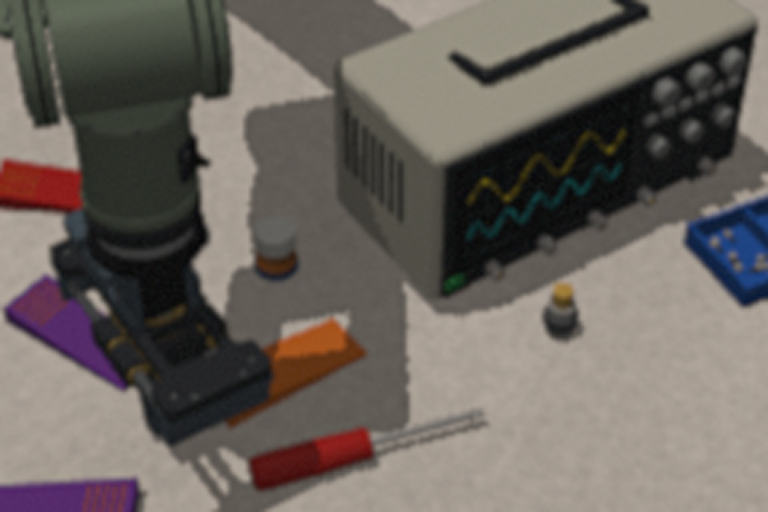

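The crop shows the gripper standing behind the orange wedge. The scope's lower front corner is at raw (268,222). The wedge's path to it is clear of the jar and the screwdriver.

Run:
```python
from h import *
np.set_printoptions(precision=1,suppress=True)
P={n:viewer.grab_frame(n) for n in('scene','top')}
s,t=P['scene'],P['top']
print(tri([(s,(273.1,171.7)),(t,(233.5,180.8))]),atz(s,(273.1,171.7),160),atz(t,(233.5,180.8),160))
print('corner low front',atz(s,(267.8,222.2),15),'end low rear',atz(s,(130+336/3.2,130+195/3.2),15),'other front low',atz(s,(130+738/3.2,130+150/3.2),15))
print('top front edge',[atz(t,(c,171.5),160) for c in(107,252)], atz(t,(252,237),160))
cv2.imwrite('pics/t2.png',cv2.resize(t['img'][150:260,90:346][:,:,::-1],None,fx=3,fy=3,interpolation=2))
```

```text
[589.   59.1 153.7] [594.3  53.2 160. ] [589.1  59.9 160. ]
corner low front [603.9  36.1  15. ] end low rear [464.5  30.6  15. ] other front low [604.  341.2  15. ]
top front edge [array([610.8, 329.6, 160. ]), array([608.7,  20.6, 160. ])] [470.5  21.2 160. ]
```

Emit:
step_arm(plan=[0.4,0,0,0,0,0,0.4,0,0,0,0,0,0.4,0,0,0,0,0,0.4,0,0,0,0,0])

```text
time_s: 5.0
ee_pos: [591.1, -169.9, 17.9]
ee_rot: [-180.0, 0.0, 89.9]
force: [0.3, -0.8, 0.2]
gripper_width: 0.2
gripper_force: 0.2
```

View pics/t2.png

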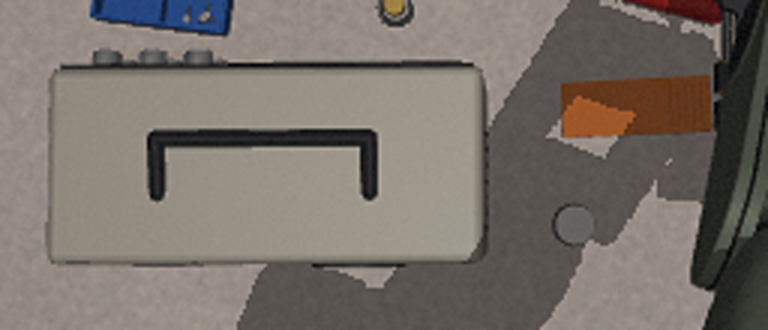

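Emit:
step_arm(plan=[0.8,0,0,0,0,0,0.8,0,0,0,0,0,0.8,0,0,0,0,0,0.8,0,0,0,0,0,0.8,0,0,0,0,0])

```text
time_s: 5.42
ee_pos: [591.2, -129.4, 17.9]
ee_rot: [-180.0, 0.0, 89.9]
force: [-0.2, -0.7, -0.9]
gripper_width: 0.4
gripper_force: 0.2
```

Emit:
step_arm(plan=[0.7,0,0,0,0,0,0.6,0,0,0,0,0,0.5,0,0,0,0,0,0.4,0,0,0,0,0,0.3,0,0,0,0,0])

```text
time_s: 5.83
ee_pos: [591.3, -105.0, 17.9]
ee_rot: [180.0, 0.0, 89.9]
force: [-1.2, -0.3, 0.5]
gripper_width: 0.5
gripper_force: 0.2
```

Run:
```python
from h import *
np.set_printoptions(precision=1,suppress=True)
s=sensors.state(); print(s['time_s'],s['ee_pos'],s['ee_rot'],s['force'])
p=viewer.grab_frame('top'); q=viewer.grab_frame('wrist')
for z in (p,q):
  m,c=orange(z); k=quad(c)
  for uv in k: print(uv,atz(z,uv,1.6)[:2],atz(z,uv,16.6)[:2])
cv2.imwrite('pics/t3.png',np.hstack([cv2.resize(p['img'][150:260,200:330],(390,330),interpolation=2),cv2.resize(q['img'][:290],(410,232))[:330] if 0 else cv2.copyMakeBorder(cv2.resize(q['img'][:290],(410,232)),0,98,0,0,0)])[:,:,::-1])
```

```text
5.8333 [ 591.3 -105.    17.9] [180.    0.   89.9] [-1.2 -0.3  0.5]
[286 193] [573.1 -59.1] [572.1 -58.3]
[252 193] [573.6  24.5] [572.6  24.1]
[251 176] [615.7  26.8] [614.1  26.4]
[286 175] [617.6 -59.5] [616.  -58.7]
[301   0] [616.1  28.6] [613.9  22.6]
[298 204] [618.4 -92.4] [616.1 -88. ]
[226 207] [569.8 -94.4] [571.6 -89.8]
[223   0] [571.7  28.7] [573.3  22.7]
```

View pics/t3.png

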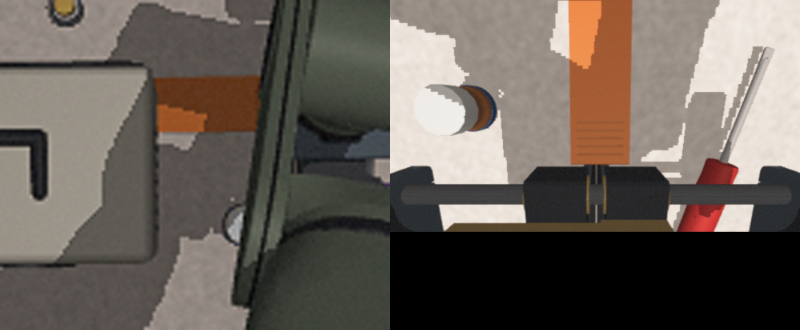

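The wrist view shows the wedge straight ahead of the fingers, with its thin end at the scope and its centre at x≈594. I estimate the foot at x≈588, so I'll turn slightly to steer the thin end toward −x while pushing.

Emit:
step_arm(plan=[0.1,0,0,0,0,-0.02,0.1,0,0,0,0,-0.02,0.2,0,0,0,0,0,0.2,0,0,0,0,0,0.2,0,0,0,0,0])

```text
time_s: 6.35
ee_pos: [591.0, -97.4, 18.0]
ee_rot: [180.0, 0.0, 92.2]
force: [0.1, -0.8, -0.2]
gripper_width: 1.0
gripper_force: 0.2
```

Emit:
step_arm(plan=[0.2,0,0,0,0,0,0.2,0,0,0,0,0,0.2,0,0,0,0,0,0.2,0,0,0,0,0])

```text
time_s: 6.68
ee_pos: [590.8, -89.2, 18.0]
ee_rot: [180.0, 0.0, 92.2]
force: [0.4, -0.3, 0.8]
gripper_width: 0.5
gripper_force: 0.2
```

Run:
```python
from h import *
np.set_printoptions(precision=1,suppress=True)
s=sensors.state(); print(s['time_s'],s['ee_pos'],s['ee_rot'],s['force'])
q=viewer.grab_frame('wrist')
m,c=orange(q);x,y,w,h=cv2.boundingRect(c);print(x,y,w,h)
for r in (30,100,180):
  cc=np.where(m[r])[0]; print(r,[atz(q,(u,r),6)[:2] for u in (cc.min(),cc.max())])
```

```text
6.6833 [590.8 -89.2  18. ] [180.    0.   92.2] [ 0.4 -0.3  0.8]
227 16 79 190
30 [array([569.3,  26.6]), array([612.5,  28.2])]
100 [array([569.2, -11.3]), array([613.6,  -9.6])]
180 [array([495.1, -63.1]), array([616.1, -58.6])]
```

Emit:
step_arm(plan=[0.2,0,0,0,0,0,0.2,0,0,0,0,0,0.2,0,0,0,0,0,0,0,0,0,0,0])

```text
time_s: 7.07
ee_pos: [590.5, -83.0, 17.9]
ee_rot: [-180.0, -0.0, 92.2]
force: [0.4, -0.3, 0.7]
gripper_width: 0.1
gripper_force: 0.0
```

Emit:
step_arm(plan=[0.15,0,0,0,0,0,0.15,0,0,0,0,0,0,0,0,0,0,0])

```text
time_s: 7.32
ee_pos: [590.4, -80.2, 18.0]
ee_rot: [180.0, -0.0, 92.2]
force: [-0.4, 0.0, -0.8]
gripper_width: 0.6
gripper_force: 0.0
```

Emit:
step_arm(plan=[0.15,0,0,0,0,0,0.15,0,0,0,0,0,0,0,0,0,0,0])

```text
time_s: 7.57
ee_pos: [590.3, -77.5, 17.9]
ee_rot: [180.0, 0.0, 92.2]
force: [1.2, -0.5, -0.1]
gripper_width: 0.4
gripper_force: 0.5
```

Emit:
step_arm(plan=[0.15,0,0,0,0,0,0.15,0,0,0,0,0,0,0,0,0,0,0])

```text
time_s: 7.82
ee_pos: [590.2, -74.7, 18.0]
ee_rot: [180.0, 0.0, 92.2]
force: [-0.8, -4.0, 0.2]
gripper_width: 0.8
gripper_force: 1.7
```

Emit:
step_arm(plan=[0,0,0,0,0,0,0,0,0,0,0,0])

```text
time_s: 7.98
ee_pos: [590.2, -74.7, 18.0]
ee_rot: [180.0, 0.0, 92.2]
force: [-0.2, -2.9, -0.3]
gripper_width: 0.4
gripper_force: 1.8
```

Emit:
step_arm(plan=[0.1,0,0,0,0,0,0,0,0,0,0,0,0,0,0,0,0,0])

```text
time_s: 8.23
ee_pos: [590.2, -73.8, 17.9]
ee_rot: [180.0, 0.0, 92.2]
force: [0.5, -5.6, -0.8]
gripper_width: 0.5
gripper_force: 2.5
```

Emit:
step_arm(plan=[0,0,0,0,0,0])

```text
time_s: 8.32
ee_pos: [590.2, -73.8, 18.0]
ee_rot: [180.0, 0.0, 92.2]
force: [-0.2, -4.7, -0.7]
gripper_width: 0.6
gripper_force: 2.5
```

Emit:
step_arm(plan=[0.1,0,0,0,0,0,0,0,0,0,0,0])

```text
time_s: 8.48
ee_pos: [590.2, -72.8, 18.0]
ee_rot: [180.0, 0.0, 92.2]
force: [-0.1, -5.1, -0.3]
gripper_width: 0.5
gripper_force: 2.6
```

Emit:
step_arm(plan=[0,0,0,0,0,0])

```text
time_s: 8.57
ee_pos: [590.2, -72.8, 18.0]
ee_rot: [180.0, 0.0, 92.2]
force: [1.3, -4.5, -0.5]
gripper_width: 0.0
gripper_force: 2.6
```

The push force holds at about 5 N, which is snug. I'll back off, rise, and go over the corner.

Emit:
step_arm(plan=[-0.5,0,0,0,0,0,-1.5,0,0,0,0,0,-2.5,0,0,0,0,0,-1.5,0,-2.0,0,0,0,0,0,-4.0,0,0,0])

```text
time_s: 8.98
ee_pos: [589.1, -134.6, 74.0]
ee_rot: [-179.4, -0.2, 92.0]
force: [0.5, -0.1, -0.8]
gripper_width: 0.4
gripper_force: 0.0
```

Emit:
step_arm(plan=[0,0,-4.0,0,0,0,0,0,-4.0,0,0,0,0,0,-4.0,0,0,0,0,0,-3.0,0,0,0,0,0,0,0,0,0])

```text
time_s: 9.4
ee_pos: [595.6, -133.5, 235.8]
ee_rot: [179.2, 0.2, 92.1]
force: [1.5, -0.7, 0.6]
gripper_width: 0.6
gripper_force: 0.0
```

Run:
```python
from h import *
np.set_printoptions(precision=1,suppress=True)
s=sensors.state(); print(s['time_s'],s['ee_pos'],s['ee_rot'],s['force'])
P={n:viewer.grab_frame(n) for n in('scene','top','wrist')}
for k,p in P.items():
    for n in('scope_corner',): print(n,k,[(np.array(r['location']),round(r['score'],2),atz(p,r['location'],160)) for r in viewer.pinpoint(n,p)[:2]])
p=P['wrist'];m,c=orange(p)
for uv in quad(c): print(uv,atz(p,uv,16.6)[:2])
a=cv2.resize(P['scene']['img'][150:280,180:310],(390,390),interpolation=2);b=cv2.resize(p['img'],(410,308))
cv2.imwrite('pics/c4.png',np.hstack([a,cv2.copyMakeBorder(b,0,82,0,0,0)])[:,:,::-1])
```

```text
9.4 [ 595.6 -133.5  235.8] [179.2   0.2  92.1] [ 1.5 -0.7  0.6]
scope_corner scene [(array([272.9, 172.6]), 0.98, array([596.6,  51. , 160. ]))]
scope_corner top [(array([233. , 181.9]), 0.92, array([586.8,  60.9, 160. ]))]
scope_corner wrist [(array([192.8, 107.1]), 0.73, array([537.5, -56.6, 160. ]))]
[275 116] [613.5 -55.9]
[243 116] [571.  -57.4]
[243  50] [569.   22.7]
[276  44] [610.2  31.2]
```

View pics/c4.png

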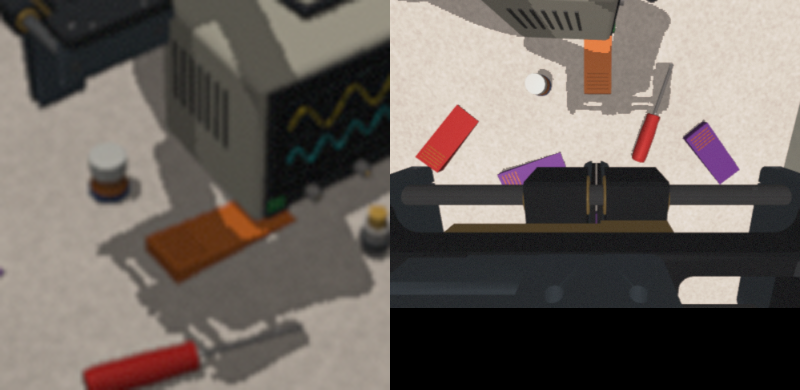

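The scene view shows the wedge's thin end under the front corner, with its far edge just showing past the front panel. The jar, adapter and screwdriver have not moved. Next is the press check.

Emit:
step_arm(plan=[2.0,0,0,0,0,0,3.5,0,0,0,0,0,4.0,0,0,0,0,0,4.0,0,0,0,0,0,3.0,0,0,0,0,0])

```text
time_s: 10.12
ee_pos: [585.1, 35.1, 226.3]
ee_rot: [-179.8, -0.1, 92.2]
force: [-0.6, -0.0, 1.4]
gripper_width: 0.2
gripper_force: 0.0
```

Emit:
step_arm(plan=[2.0,0,0,0,0,0,0.5,0,1.0,0,0,0,0,0,1.0,0,0,0,0,0,0.5,0,0,0,0,0,0,0,0,0])

```text
time_s: 10.53
ee_pos: [583.9, 56.1, 200.1]
ee_rot: [-179.7, 0.0, 92.1]
force: [0.7, -0.2, -0.7]
gripper_width: 0.4
gripper_force: 0.0
```

Shift +x by 5 mm, then go down slowly.

Emit:
step_arm(plan=[0,0.5,0.8,0,0,0,0,0,0.6,0,0,0,0,0,0.5,0,0,0,0,0,0.2,0,0,0,0,0,0.1,0,0,0])

```text
time_s: 10.95
ee_pos: [589.9, 57.3, 180.3]
ee_rot: [-179.9, 0.0, 92.1]
force: [-0.0, -0.4, 0.2]
gripper_width: 0.0
gripper_force: 0.0
```

Emit:
step_arm(plan=[0,0,0.1,0,0,0,0,0,0.1,0,0,0,0,0,0.1,0,0,0])

```text
time_s: 11.2
ee_pos: [590.3, 57.7, 178.2]
ee_rot: [180.0, 0.0, 92.2]
force: [-0.1, 0.0, 0.1]
gripper_width: 0.8
gripper_force: 0.0
```

Emit:
step_arm(plan=[0,0,0.1,0,0,0,0,0,0.1,0,0,0,0,0,0,0,0,0])

```text
time_s: 11.45
ee_pos: [590.0, 57.7, 175.8]
ee_rot: [-180.0, 0.0, 92.2]
force: [-0.2, -1.2, -0.5]
gripper_width: 0.3
gripper_force: 0.0
```

Emit:
step_arm(plan=[0,0,0.1,0,0,0,0,0,0,0,0,0])

```text
time_s: 11.62
ee_pos: [590.1, 57.7, 174.8]
ee_rot: [-180.0, 0.0, 92.2]
force: [-0.3, -1.2, -0.1]
gripper_width: 0.5
gripper_force: 0.0
```

Emit:
step_arm(plan=[0,0,0.05,0,0,0,0,0,0,0,0,0])

```text
time_s: 11.78
ee_pos: [590.1, 57.6, 174.3]
ee_rot: [-180.0, 0.0, 92.2]
force: [0.2, -0.2, 0.5]
gripper_width: 0.4
gripper_force: 0.0
```

Emit:
step_arm(plan=[0,0,0.05,0,0,0,0,0,0,0,0,0])

```text
time_s: 11.95
ee_pos: [590.2, 57.6, 173.9]
ee_rot: [180.0, 0.0, 92.2]
force: [-1.0, 0.5, 0.3]
gripper_width: 0.5
gripper_force: 0.0
```

Emit:
step_arm(plan=[0,0,0.05,0,0,0,0,0,0,0,0,0])

```text
time_s: 12.12
ee_pos: [590.3, 57.6, 173.8]
ee_rot: [180.0, 0.0, 92.2]
force: [-0.4, 0.0, 1.7]
gripper_width: 0.5
gripper_force: 1.3
```

Emit:
step_arm(plan=[0,0,0.05,0,0,0,0,0,0,0,0,0])

```text
time_s: 12.28
ee_pos: [590.4, 57.6, 173.8]
ee_rot: [179.9, 0.0, 92.2]
force: [-0.9, 0.3, 5.3]
gripper_width: 0.4
gripper_force: 2.5
```

Emit:
step_arm(plan=[0,0,0.05,0,0,0,0,0,0,0,0,0])

```text
time_s: 12.45
ee_pos: [590.5, 57.6, 173.8]
ee_rot: [179.9, 0.0, 92.2]
force: [-0.5, 0.2, 7.4]
gripper_width: 0.6
gripper_force: 3.5
```

Emit:
step_arm(plan=[0,0,0.05,0,0,0,0,0,0,0,0,0])

```text
time_s: 12.62
ee_pos: [590.5, 57.6, 173.7]
ee_rot: [179.9, 0.0, 92.2]
force: [-2.1, 0.3, 9.0]
gripper_width: 0.1
gripper_force: 4.6
```

Emit:
step_arm(plan=[0,0,0.05,0,0,0,0,0,0,0,0,0,0,0,0,0,0,0])

```text
time_s: 12.87
ee_pos: [590.6, 57.6, 173.7]
ee_rot: [179.9, 0.0, 92.2]
force: [-1.7, -0.2, 11.6]
gripper_width: 0.7
gripper_force: 5.6
```

The corner moved only about 0.1 mm under 11.6 N, so it no longer rocks. I'll lift straight up and check once more.

Emit:
step_arm(plan=[0,0,-0.3,0,0,0,0,0,-1.0,0,0,0,0,0,-3.0,0,0,0,0,0,-3.0,0,0,0,0,0,-1.0,0,0,0])

```text
time_s: 13.28
ee_pos: [592.0, 57.8, 259.0]
ee_rot: [179.6, -0.0, 92.2]
force: [1.7, 0.4, 0.4]
gripper_width: 0.3
gripper_force: 0.0
```

Emit:
step_arm(plan=[-3.0,0,0,0,0,0,-4.0,0,0,0,0,0,-4.0,0,0,0,0,0,-4.0,0,0,0,0,0,-2.0,0,0,0,0,0])

```text
time_s: 13.7
ee_pos: [596.3, -116.3, 254.0]
ee_rot: [-180.0, 0.1, 92.0]
force: [-0.2, 0.5, 0.0]
gripper_width: 0.5
gripper_force: 0.0
```

Run:
```python
from h import *
np.set_printoptions(precision=1,suppress=True)
s=sensors.state(); print(s['time_s'],s['ee_pos'],s['force'])
P={n:viewer.grab_frame(n) for n in('scene','wrist','top')}
for k in('scene','top'): print([(np.array(r['location']),round(r['score'],2)) for r in viewer.pinpoint('scope_corner',P[k])[:1]])
p=P['wrist'];m,c=orange(p)
for uv in quad(c): print(uv,atz(p,uv,16.6)[:2])
a=cv2.resize(P['scene']['img'][150:280,180:310],(390,390),interpolation=2);b=cv2.resize(p['img'],(410,308))
cv2.imwrite('pics/c5.png',np.hstack([a,cv2.copyMakeBorder(b,0,82,0,0,0)])[:,:,::-1])
```

```text
13.7 [ 596.3 -116.3  254. ] [-0.2  0.5  0. ]
[(array([274.9, 170.2]), 0.86)]
[(array([234.4, 177.8]), 0.96)]
[271 126] [613.2 -55.7]
[241 126] [570.4 -57.1]
[241  66] [568.9  22.2]
[271  61] [609.3  29.8]
```

View pics/c5.png

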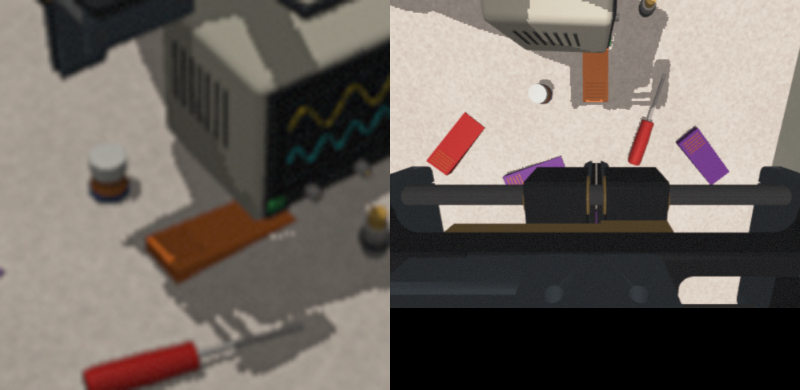

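The picture shows the wedge and scope unchanged, with the wedge's thick end still at y≈−56. The other things on the bench have not moved, and the arm is clear.

```bash
python3 -c "from workcell import env;print(env.job_done())"
```

```text
the job is handed in; nothing more can be done
None
```

The orange wedge is snug under the worn foot (about 5 N of push), the corner moved only about 0.1 mm under an 11.6 N press, the wedge is left in place with the other things untouched, and the job is handed in; the verdict was not shown.

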